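Take the press-and-turn safety cap off a sealant canister

TASK

Open the white sealant canister clamped on the bench: press its safety cap down against the spring, turn it anticlockwise (seen from above) past the lock and lift it off, without forcing it. Then stand the cap with its grip upwards in the empty blue tray and let go. Leave the other things on the bench where they are.

Things in the scene. Friction and masses are not known exactly. Their poses are not given: they have to be found in the camera images.
- cap_grip (a point): Centre of the wing grip of the loose grey cap (90 g). The wing is an upright bar 46 mm long (x of this frame), 22 mm thick (y: grasp across this), 24 mm high (12 mm above and below this point), standing on a round flange of radius 31 mm, 5 mm thick. Fingertips may rest on the flange. z is the cap's axis, up. Locked, the wing lies along the neck's x axis within 3 degrees.
- cap: The same cap and axes; origin at the centre of the flat foot of its stem, 46 mm below the wing's centre, 58 mm below the top; the cap can stand on it. The stem is 28 mm across, 29 mm long below the flange; at its foot two lugs, 8 mm wide, 5 mm high, stick out to 21 mm from the axis along +y and -y.
- neck (a point): Centre of the upper rim of the canister's steel neck, 127 mm above the bench; outer radius 28.5 mm; z up along the cap's turning axis. Locked, the cap's flange underside is 16 mm above this rim. A spring pushes the cap up with 7.5 N when locked, 0.3 N more per mm pressed. How far down the rigid seat lies cannot be seen: 4 to 14 mm of press, to be felt (push clearly above 12 N).
- neck_lock (a point): Point on the neck's axis, 13 mm below the rim, where the locked cap's foot is; axes as the neck. Only within 1.5 mm of the seat do the lugs clear the locking teeth. Held down there the cap (2 mm side play) turns anticlockwise; from 52 degrees of turn from the neck's x it can come up, a rigid stop ends the turn at 72: aim for 62. Eased up there, it rises and lifts straight out.
- canister: White canister, 90 mm across, fixed in a steel bench clamp 125 mm square and 22 mm high; origin on the bench under the cap's axis; axes as the neck. Cap and neck are damaged if the force between them, spring included, exceeds 40 N, so press slowly (about 5 mm/s) and stop on feeling the seat.
- tray_floor (a point): Centre of the inner floor (4 mm above the bench) of the empty low tray of blue plastic, fixed to the bench: 135 mm (its x) by 155 mm (its y) outside, walls 4 mm thick and 30 mm high above the bench. A like tray full of pipe fittings stands elsewhere on the bench.
- full_tray: The tray full of pipe fittings, fixed; same size; origin on the bench at its centre. Leave alone.
- elbow: Bystander: loose steel pipe elbow, arms 44 mm long, 38 mm high; origin on the bench at its corner.
- tee: Bystander: loose brass pipe tee, 80 mm long, 38 mm high; origin on the bench below its middle.
- coupling: Bystander: upright steel pipe coupling, 48 mm across, 40 mm high; origin at the centre of its underside.
- flange: Bystander: dark steel pipe flange lying flat, 84 mm across, 14 mm high; origin at the centre of its underside.
- wrench: Bystander: wrench lying on the bench, 190 mm long along its x.
- carton: Bystander: cardboard carton 80 x 110 x 60 mm; origin at the centre of its underside.
- jar: Bystander: jar with a plain lid, 60 mm across, 70 mm high; origin at the centre of its underside.
Things that resemble listed ones, but are neither listed nor needed, are in the scene too. Leave any orange or turquoise look-alike of the cap alone. Of the things like the canister, leave any that is purple; of the rest the larger one is meant.

How it is judged (in metres and radians):
On the way, in this order (a step that is already met when the one before it is completed fails the run):
1. the cap, still down in the neck, is turned anticlockwise by more than 45 degrees, past its lock (angle between the x axis of cap and the x axis of canister, either way round above 0.785 rad and z of cap in the frame of neck below -0.011 m and horizontal distance between cap and neck below 0.006 m), for 0.05 s.
2. the cap is lifted clear of the neck (z of cap in the frame of neck above 0.005 m), for 0.1 s.
At the end, for the whole second after the job is handed in: The cap stands released and at rest in the empty tray on its foot: foot within 5 mm of the tray's inner floor, at most 55 mm (tray x) and 65 mm (tray y) from its centre, tilted less than 0.15 rad (x of cap in the frame of tray_floor between -0.055 and 0.055 m and y of cap in the frame of tray_floor between -0.065 and 0.065 m and z of cap in the frame of tray_floor between -0.004 and 0.005 m and angle between cap's own z axis and vertical below 0.15 rad and linear speed of cap below 0.02 m/s and contact force between cap and the fingers below 0.05 N); the robot touches nothing.
It fails at once if the cap is forced: over 40 N between cap and canister (contact force between cap and canister above 40 N).
It fails at once if the cap is dropped or thrown (faster than 0.6 m/s while not held) (contact force between cap and the fingers below 0.05 N and linear speed of cap above 0.6 m/s).
It fails at once if another thing on the bench is shifted by more than 15 mm (distance of any of elbow, tee, coupling, flange, wrench, carton, jar from where it was at the start of the episode above 0.015 m).
It fails at once if the robot presses on the full tray with more than 20 N (contact force between full_tray and the fingers above 20 N or contact force between full_tray and the arm above 20 N).
It also fails if it takes over 61 s, if anything falls off the work surface, if the arm or the gripper's body presses on something with over 40 N, if the wrist force passes 120 N, or if a joint passes its speed limit or range.

ROBOT

A 6-joint arm with a two-finger parallel gripper is mounted at the origin on the work surface. World frame = base frame: x ahead of the robot, y to its left, z up, the work surface at z = 0. Lengths are in mm, angles in rad, forces in N, time in s.
With the tool pointing down it reaches from about 350 to 925 mm from the base axis. Payload 6.4 kg.
Tool frame: the origin (TCP) lies midway between the tips of the shut fingers; the grasp point (between the pads) lies r.grip_depth behind it (r.grip_depth is the distance from the TCP to the grasp point, in mm); z points along the fingers, y is the line along which they close (so a half turn about z gives the same grasp; the last joint's range is limited). The gripper opens to 85 mm and grips with 20 to 120 N. Pads are 22 mm wide; open, the fingers measure 114 mm over their backs; the gripper's body (76 mm by 85 mm) begins 54 mm behind the grasp point. The pads swing forward as they close: fully open they stand 13 mm farther back than shut.
Start: joints at [-1.349, 0.245, 1.558, -0, 1.339, -0.174], TCP at [250.611, -599.757, 231.29] pointing down, gripper open.
Joint ranges: [-3.13, 3.13], [-1.02, 2.26], [0.13, 2.54], [-0.95, 4.09], [0.21, 2.88], [-2.74, 2.74]. Speed limits (rad/s): [2.57, 2.57, 3.14, 3.14, 3.14, 3.14].

INTERFACE

Orientations are given as [roll, pitch, yaw] about the fixed x, y, z axes, in that order (R = Rz(yaw) Ry(pitch) Rx(roll)).
In Python, from workcell import r, capture, finish_job gives the robot as it stands. The module is installed in compiled form; this text tells all that it offers.
- The arm moves only by the tool send_rows, never from a script. Its argument "plan" is a list of rows, each an object with "xyz": the shift along the tool's x, y, z in units of 80 cm (1.0 is 80 cm), a list of three; "delta_rot": the turn, a rotation vector about the tool's x, y, z in units of pi/2 rad (1.0 is pi/2 rad), a list of three. A call has 1 to 8 rows; each row is the pose to reach, as a shift and turn from the pose commanded when the call began, along the tool's axes at that moment; what a row does not reach only later rows make up. A row lasts 1/12 s, in which the tool goes at most 41.7 mm and 7.16 degrees, less where a joint would pass 70% of its speed; a pose out of reach is approached as far as the arm can. A call with a number of a shift or a turn outside -1 to 1 is refused whole. A call with a gripper value outside its range is refused whole. "claw" is the opening, from 0 (shut) to 1 (fully open), set as the call begins (left out, the last holds). The fingers move at their own pace and stop on an object; "grip_force" is the grip in N (left out, the last holds). Time passes only in rows, so rows that repeat a pose let the fingers close. It gives the time, the measured TCP pose, the force, the opening and the grip force at its end, in the units of the state.
- r.state(): the state, without advancing time (a new reading comes with each control period).
- capture(name): name is "side" or "top" or "wrist"; returns a dict with "img" (400x640x3 uint8, red, green, blue), "fovy" (degrees; the focal length in pixels is half the picture's height over the tangent of half this angle, whatever the lens; pixels are square), "cx", "cy" (the principal point, pixels), "dist" ([k1, k2, p1, p2, k3] as OpenCV has them; the pictures are not rectified), "world_from_camera" (4x4, takes a point from camera to world coordinates); the wrist camera has in their place "tool_from_camera" (4x4, takes a point from camera to tool coordinates, whose origin is the TCP and whose axes are the flange's). Camera axes: x right, y up, looking along -z (the intrinsics and any distortion apply to the point x, -y, -z); pixel columns grow to the right and rows downward; lengths in mm; the calibration is good to about 2 mm. A picture is of the moment at which its call begins: read the wrist's pose just before it. There is no depth.
- finish_job(): hands the job in; it is judged then, once.
The state is a dict: "time": time; "joint_positions": joint angles; "joint_velocities": joint speeds; "joint_efforts": joint torques, N m; "tool_pos": TCP position; "orientation": TCP orientation; "ft_force": force on the tool from outside, world axes, zero at the start; "moment": the same for the moment, N m; "grip_width": finger opening in mm; "finger_force": force on a finger pad.
Only numpy, scipy, OpenCV 4.12 (cv2) and the standard library are available. Lean on these libraries where they do the work, as an engineer would, in place of code of your own. Each camera call takes 0.05 s, during which the arm holds its last target. There are 200 camera calls.

## Working session

There is one attempt and no reset: what is moved stays moved. The work goes in short steps, Python scripts to look and compute and a tool call to move; the robot and the scene stay as the last step left them, time stands still between calls to the robot, and variables do not carry over. Pictures are saved under pics/ and viewed, at most 10 in all, crops included, and the job is handed in when it is done.

Besides the shell and the picture viewer there is one more tool, called by a JSON object that holds its "method" and its "body", one argument or row to a line. send_rows: Moves the arm, as the interface text tells. Shifts and turns lie within -1 to 1; 1 stands for 80 cm of shift or pi/2 rad of turn. Its arguments: {"type":"object","properties":{"plan":{"type":"array"},"claw":{"type":"number"},"grip_force":{"type":"number"}},"required":["plan"]}

```bash
mkdir -p pics
python3 - <<'E'
from workcell import r,capture
import cv2,pickle
print(r.state(), r.grip_depth)
for n in("top","side"):
    c=capture(n);pickle.dump(c,open(n+".pkl","wb"));cv2.imwrite(f"pics/{n}.png",c["img"][:,:,::-1])
    print(n,c["fovy"],c["cx"],c["cy"],c["dist"],c["world_from_camera"])
E
```

```text
{'time': 0.0, 'joint_positions': array([-1.34908307e+00,  2.45794655e-01,  1.55903948e+00,  8.91381041e-06,
        1.33868898e+00, -1.74070834e-01]), 'joint_velocities': array([ 6.99343092e-05, -1.03723826e-03, -7.76638666e-05,  2.18991619e-04,
        8.20696708e-05,  7.98746586e-04]), 'joint_efforts': array([-1.37285915e-03, -4.29514182e+01, -3.26124787e+01, -3.05187496e-04,
        5.39727291e-03,  3.30050227e-06]), 'tool_pos': array([ 250.49459525, -599.18171885,  230.17905011]), 'orientation': array([-3.13969287e+00, -3.42881883e-04,  3.95781705e-01]), 'ft_force': array([0.31947705, 1.17662983, 0.09345174]), 'moment': array([0.04426887, 0.00279387, 0.02443001]), 'finger_force': 0.0, 'grip_width': 85.54381126738475} 18.700000000000003
top 55.76029555486912 313.7920118196992 189.79830093443093 [0.01273624 0.         0.         0.         0.        ] [[-2.14385829e-02  9.95591404e-01 -9.13134302e-02  3.82033187e+02]
 [-9.99615397e-01 -1.97386314e-02  1.94793442e-02 -2.28191226e-01]
 [ 1.75910655e-02  9.16959203e-02  9.95631665e-01  1.08646474e+03]
 [ 0.00000000e+00  0.00000000e+00  0.00000000e+00  1.00000000e+00]]
side 54.23740692027051 323.20567401404605 206.5166279197604 [-0.06261834  0.          0.          0.          0.        ] [[-9.97857025e-01  1.67232408e-02 -6.32589196e-02  3.93165604e+02]
 [-6.10352554e-02 -5.86313407e-01  8.07781707e-01  8.62731404e+02]
 [-2.35808247e-02  8.09911675e-01  5.86077659e-01  7.55113235e+02]
 [ 0.00000000e+00  0.00000000e+00  0.00000000e+00  1.00000000e+00]]
```

View pics/top.png

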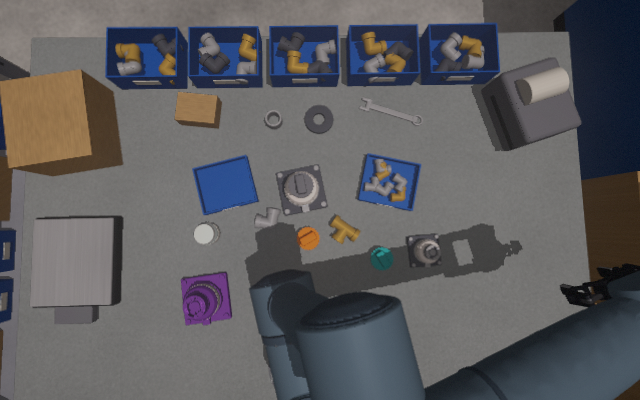

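View pics/side.png

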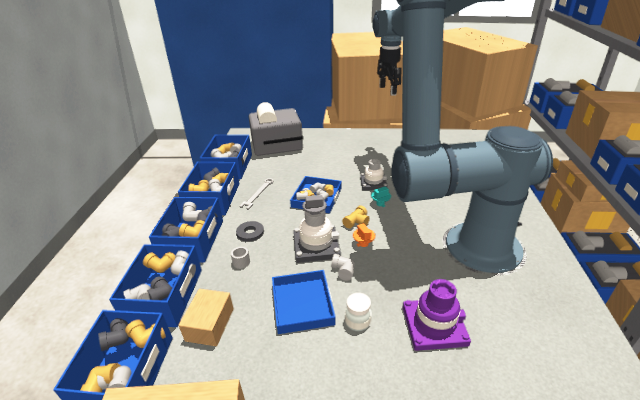

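The top view shows three canister-like things:
- Purple at (205,298), which is excluded.
- A small white one at (425,250).
- A larger white one at (302,188), with the grey wing cap on it.

The larger white one is meant. The empty blue tray is at (226,185) and the full one at (389,183). The orange (307,238) and turquoise (382,258) caps are look-alikes. I'll confirm this in one enlarged crop.

```bash
cat > h.py <<'E'
import numpy as np,cv2
def K(c):
    f=c["img"].shape[0]/2/np.tan(np.radians(c["fovy"]/2)); return np.array([[f,0,c["cx"]],[0,f,c["cy"]],[0,0,1]])
F=np.diag([1.,-1,-1])
def ray(c,uv,T=None):
    T=c["world_from_camera"] if T is None else T
    p=cv2.undistortPoints(np.float64(uv).reshape(-1,1,2),K(c),np.array(c["dist"]))[:,0]
    d=np.c_[p,np.ones(len(p))]@F@T[:3,:3].T
    return T[:3,3],d
def atz(c,uv,z,T=None):
    o,d=ray(c,uv,T); return o+d*((z-o[2])/d[:,2])[:,None]
def proj(c,P,T=None):
    T=c["world_from_camera"] if T is None else T
    q=(np.atleast_2d(P)-T[:3,3])@T[:3,:3]@F
    return cv2.projectPoints(q,np.zeros(3),np.zeros(3),K(c),np.array(c["dist"]))[0][:,0]
E
python3 - <<'E'
import pickle,cv2,numpy as np
from h import *
t=pickle.load(open("top.pkl","rb"));s=pickle.load(open("side.pkl","rb"))
a=cv2.resize(t["img"][145:225,185:345],None,fx=5,fy=5,interpolation=2)[:300]
a=cv2.resize(t["img"][150:220,185:345],None,fx=5,fy=5,interpolation=2)[:350]
b=cv2.resize(s["img"][185:265,270:370],None,fx=3,fy=3,interpolation=2)
o=np.zeros((590,800,3),np.uint8);o[:350]=a;o[350:590,:300]=b
cv2.imwrite("pics/crop.png",o[:,:,::-1])
print(atz(t,[[302,183]],167),atz(t,[[226,185]],15))
E
```

```text
[[483.6241695  10.2603035 167.       ]] [[498.90230344 227.51389978  15.        ]]
```

View pics/crop.png

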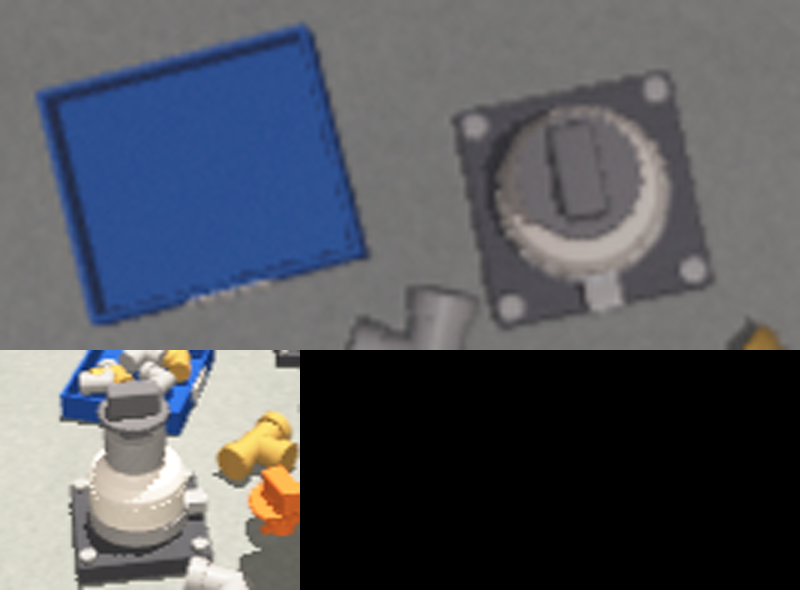

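The crop confirms it: a large white canister in a square clamp, with the grey wing cap standing on the neck. The wing top's centre is near crop (577,169). The empty blue tray is to its left. Next I work out the move to above it.

```bash
cat >> h.py <<'E'
from scipy.spatial.transform import Rotation as Ro
def need(xyz,yaw,st=None,rot=None):
    "tool-frame shift & turn in move units from current measured pose to tool-down pose"
    if st is None:
        from workcell import r; st=r.state()
    R0=Ro.from_euler("xyz",st["orientation"]); R1=Ro.from_euler("xyz",[np.pi,0,yaw])
    print("shift",np.round(R0.inv().apply(np.array(xyz)-st["tool_pos"])/800,4),"rot",np.round((R0.inv()*R1).as_rotvec()/(np.pi/2),4))
E
python3 - <<'E'
import pickle
from h import *
t=pickle.load(open("top.pkl","rb"))
cr=lambda p:(np.array(p)+.5)/5-.5+[185,150]
w=atz(t,cr([[547,125],[595,120],[608,212],[560,218]]),172);print(w,w.mean(0))
ang=lambda d:np.degrees(np.arctan2(d[1],d[0]))
print(ang(w[0]-w[3]),ang(w[1]-w[2]))
b=atz(t,cr([[475,125],[656,88],[693,270],[511,307]]),24);print(b.mean(0),ang(b[0]-b[3]),ang(b[1]-b[2]),ang(b[0]-b[1]))
tr=atz(t,cr([[38,93],[305,27],[368,256],[95,325]]),30);print(tr,tr.mean(0),ang(tr[0]-tr[3]),ang(tr[1]-tr[2]),np.linalg.norm(np.diff(tr,axis=0),axis=1))
need([483,13,320],np.radians(9))
E
```

```text
[[5.04031651e+02 2.92973321e+01 1.72000000e+02]
 [5.06042667e+02 5.87611330e+00 1.72000000e+02]
 [4.60902183e+02 4.23120891e-01 1.72000000e+02]
 [4.58445391e+02 2.37553437e+01 1.72000000e+02]] [482.35547301  14.83797749 172.        ]
6.931516989388951 6.887982412785561
[482.38710938  13.99193404  24.        ] 10.31898114760074 10.13642929888566 100.58089859256393
[[546.43580288 318.46044172  30.        ]
 [581.26986673 169.29730847  30.        ]
 [451.1709752  134.92750208  30.        ]
 [415.94275241 286.08778431  30.        ]] [498.7048493  227.19325915  30.        ] 13.932635721011568 14.798434240481555 [153.17653973 134.56227245 155.21101316]
shift [ 0.5633 -0.5943 -0.111 ] rot [-1.10e-03 -1.00e-04  1.52e-01]
```

{"method": "send_rows", "body": {
  "plan": [
    {"xyz": [0.04,-0.04,-0.02],"delta_rot": [0,0,0.02]},
    {"xyz": [0.07,-0.075,-0.03],"delta_rot": [0,0,0.04]},
    {"xyz": [0.105,-0.11,-0.045],"delta_rot": [0,0,0.06]},
    {"xyz": [0.14,-0.147,-0.06],"delta_rot": [0,0,0.08]},
    {"xyz": [0.175,-0.184,-0.075],"delta_rot": [0,0,0.1]},
    {"xyz": [0.21,-0.22,-0.09],"delta_rot": [0,0,0.12]},
    {"xyz": [0.24,-0.255,-0.1],"delta_rot": [0,0,0.14]},
    {"xyz": [0.26,-0.275,-0.11],"delta_rot": [0,0,0.15]}
  ],
  "claw": 1
}}

```text
time: 0.77
tool_pos: [358.3, -313.2, 319.8]
orientation: [-3.141, -0.001, 0.161]
ft_force: [0.5, -0.7, 0.6]
grip_width: 85.6
finger_force: 0.0
```

```bash
python3 -c "
from h import *
need([483,13,320],np.radians(9))"
```

```text
shift [ 0.2191 -0.3776 -0.    ] rot [-0.0002 -0.0004  0.0024]
```

{"method": "send_rows", "body": {
  "plan": [
    {"xyz": [0.025,-0.04,0],"delta_rot": [0,0,0]},
    {"xyz": [0.05,-0.085,0],"delta_rot": [0,0,0]},
    {"xyz": [0.075,-0.13,0],"delta_rot": [0,0,0]},
    {"xyz": [0.1,-0.172,0],"delta_rot": [0,0,0]},
    {"xyz": [0.125,-0.215,0],"delta_rot": [0,0,0]},
    {"xyz": [0.15,-0.257,0],"delta_rot": [0,0,0]},
    {"xyz": [0.17,-0.295,0],"delta_rot": [0,0,0]},
    {"xyz": [0.185,-0.32,0],"delta_rot": [0,0,0]}
  ]
}}

```text
time: 1.43
tool_pos: [463.1, -37.3, 319.0]
orientation: [-3.141, 0.0, 0.163]
ft_force: [0.0, -0.0, -0.5]
grip_width: 85.4
finger_force: 0.0
```

{"method": "send_rows", "body": {
  "plan": [
    {"xyz": [0.02,-0.033,0],"delta_rot": [0,0,0]},
    {"xyz": [0.028,-0.047,0],"delta_rot": [0,0,0]},
    {"xyz": [0.028,-0.047,0],"delta_rot": [0,0,0]},
    {"xyz": [0.028,-0.047,0],"delta_rot": [0,0,0]},
    {"xyz": [0.028,-0.047,0],"delta_rot": [0,0,0]}
  ]
}}

```text
time: 1.85
tool_pos: [478.8, -0.1, 319.0]
orientation: [3.141, 0.001, 0.16]
ft_force: [0.0, -0.7, 1.2]
grip_width: 84.9
finger_force: 0.0
```

Run:
```python
from workcell import r,capture
import cv2,pickle
from h import *
st=r.state();c=capture("wrist");print(st["tool_pos"],st["orientation"],c["tool_from_camera"],c["dist"])
pickle.dump((st,c),open("w1.pkl","wb"))
need([482.4,14.4,250],np.radians(7))
cv2.imwrite("pics/w1.png",c["img"][:,:,::-1])
```

```text
[ 4.78796595e+02 -1.33464157e-01  3.19010269e+02] [3.14145505e+00 6.55225612e-04 1.59656635e-01] [[ 4.45753394e-04  9.64401026e-01  2.64443685e-01  6.74187390e+01]
 [ 9.99999621e-01 -2.32106136e-04 -8.39157229e-04  4.18749654e-02]
 [-7.47905091e-04  2.64443959e-01 -9.64400764e-01 -1.42281308e+02]
 [ 0.00000000e+00  0.00000000e+00  0.00000000e+00  1.00000000e+00]] [-0.00421307  0.          0.          0.          0.        ]
shift [ 0.0074 -0.0175  0.0864] rot [0.0001 0.0003 0.0234]
```

View pics/w1.png

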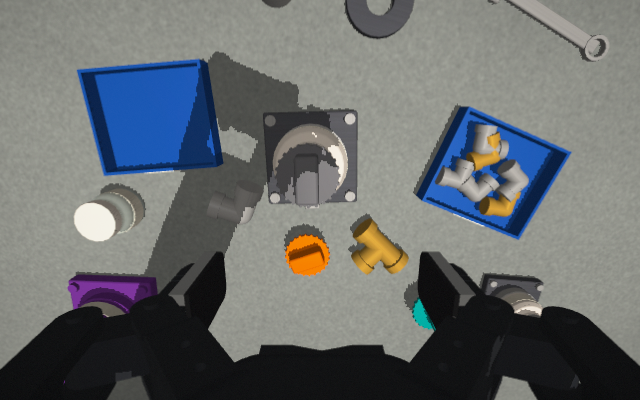

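The wrist view shows the wing near (307,180), the clamp bolts at (270,121), (350,118), (350,198) and (275,198), and the empty tray at (150,118). I'll overlay the model on an enlarged crop to check it.

```bash
cat > ov.py <<'E'
import pickle
from h import *
def TW(st,c):
    T=np.eye(4);T[:3,:3]=Ro.from_euler("xyz",st["orientation"]).as_matrix();T[:3,3]=st["tool_pos"];return T@c["tool_from_camera"]
def rect(x,y,z,yaw,a,b):
    q=np.radians(yaw);c,s=np.cos(q),np.sin(q)
    return np.array([[x+c*i*a/2-s*j*b/2,y+s*i*a/2+c*j*b/2,z] for i,j in((1,1),(1,-1),(-1,-1),(-1,1))])
def circ(x,y,z,R): 
    t=np.linspace(0,2*np.pi,40);return np.c_[x+R*np.cos(t),y+R*np.sin(t),z+0*t]
def draw(c,T,shapes,box,f,gain=1):
    u0,v0,u1,v1=box
    im=cv2.resize(cv2.convertScaleAbs(c["img"][v0:v1,u0:u1],alpha=gain),None,fx=f,fy=f,interpolation=2)
    for P,col in shapes:
        q=((proj(c,P,T)-[u0,v0]+.5)*f-.5).round().astype(int); cv2.polylines(im,[q.reshape(-1,1,2)],True,col,1)
    return im[:,:,::-1]
E
python3 - <<'E'
from ov import *
st,c=pickle.load(open("w1.pkl","rb"));T=TW(st,c)
x,y=482.4,14.4
sh=[(rect(x,y,172,7,46,22),(255,255,0)),(rect(x,y,22,10.2,125,125),(0,255,0)),(circ(x,y,148,31),(255,0,0)),(circ(x,y,127,28.5),(0,255,255))]
a=draw(c,T,sh,(250,100,370,220),4,1.6)
t=pickle.load(open("top.pkl","rb"))
b=draw(t,None,sh,(265,155,345,235),4,1.3)
o=np.zeros((480,800,3),np.uint8);o[:,:480]=a;o[:320,480:]=b
cv2.imwrite("pics/ov.png",o)
E
```

```text
(no output)
```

View pics/ov.png

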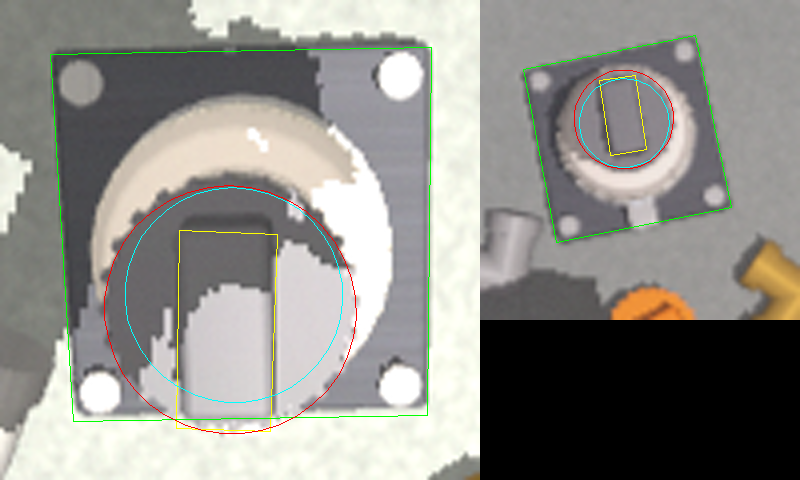

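The green clamp outline fits in both views, giving the centre (482.4,14.4) and neck yaw of about 10.2°. The wing sits within about 2 mm at yaw of about 7.5°. I'll descend now.

```bash
python3 -c "
from h import *
need([482.8,14.2,152],np.radians(7.5))"
```

```text
shift [ 0.0079 -0.0172  0.2089] rot [0.0001 0.0003 0.0179]
```

{"method": "send_rows", "body": {
  "plan": [
    {"xyz": [0.008,-0.017,0.03],"delta_rot": [0,0,0.018]},
    {"xyz": [0.008,-0.017,0.07],"delta_rot": [0,0,0.018]},
    {"xyz": [0.008,-0.017,0.1],"delta_rot": [0,0,0.018]},
    {"xyz": [0.008,-0.017,0.13],"delta_rot": [0,0,0.018]},
    {"xyz": [0.008,-0.017,0.16],"delta_rot": [0,0,0.018]},
    {"xyz": [0.008,-0.017,0.185],"delta_rot": [0,0,0.018]},
    {"xyz": [0.008,-0.017,0.205],"delta_rot": [0,0,0.018]},
    {"xyz": [0.008,-0.017,0.209],"delta_rot": [0,0,0.018]}
  ]
}}

```text
time: 2.57
tool_pos: [481.0, 14.2, 148.9]
orientation: [-3.14, 0.006, 0.13]
ft_force: [-0.1, -0.7, -1.0]
grip_width: 85.4
finger_force: 0.0
```

{"method": "send_rows", "body": {
  "plan": [
    {"xyz": [0,0,0],"delta_rot": [0,0,0]},
    {"xyz": [0,0,0],"delta_rot": [0,0,0]},
    {"xyz": [0,0,0],"delta_rot": [0,0,0]}
  ]
}}

```text
time: 2.82
tool_pos: [484.2, 14.3, 153.7]
orientation: [3.141, -0.003, 0.131]
ft_force: [0.3, -0.5, -0.1]
grip_width: 85.2
finger_force: 0.0
```

```bash
python3 -c "
from workcell import r,capture
from ov import *
need([482.8,14.2,152],np.radians(7.5))
st=r.state();c=capture('wrist')
cv2.imwrite('pics/w2.png',draw(c,TW(st,c),[(rect(482.8,14.2,172,7.5,46,22),(255,255,0))],(120,100,520,400),2,1.5))"
```

```text
shift [-0.0018 -0.0001  0.0021] rot [ 0.0006 -0.0017  0.0003]
```

View pics/w2.png

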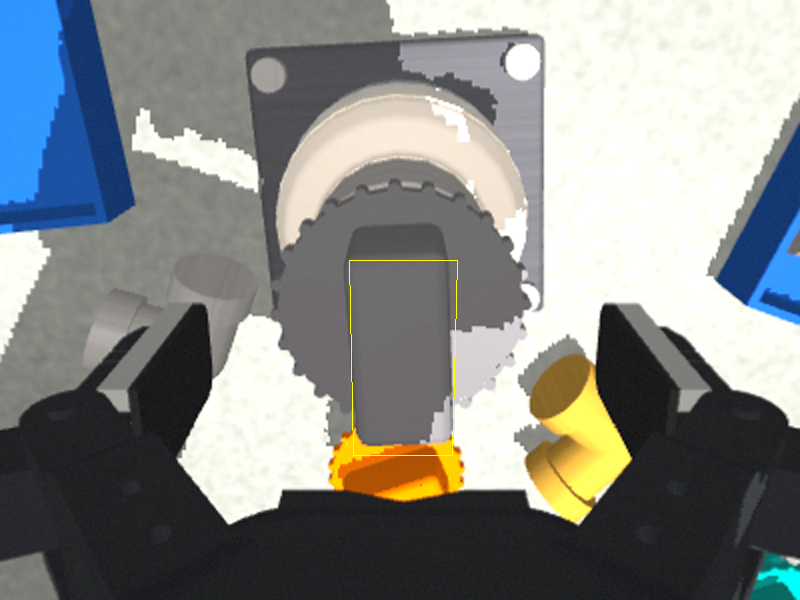

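The wing at crop (400,350) lies midway between the pads and is aligned, with the elbow and tee clear of the fingers. I'll adjust slightly and close.

{"method": "send_rows", "body": {
  "plan": [
    {"xyz": [-0.001,0,0.002],"delta_rot": [0,0,0]},
    {"xyz": [-0.001,0,0.002],"delta_rot": [0,0,0]},
    {"xyz": [-0.001,0,0.002],"delta_rot": [0,0,0]},
    {"xyz": [-0.001,0,0.002],"delta_rot": [0,0,0]},
    {"xyz": [-0.001,0,0.002],"delta_rot": [0,0,0]},
    {"xyz": [-0.001,0,0.002],"delta_rot": [0,0,0]}
  ]
}}

```text
time: 3.37
tool_pos: [482.5, 14.8, 150.5]
orientation: [-3.142, -0.0, 0.132]
ft_force: [0.5, 0.0, -0.2]
grip_width: 85.3
finger_force: 0.0
```

{"method": "send_rows", "body": {
  "plan": [
    {"xyz": [0,0,0],"delta_rot": [0,0,0]},
    {"xyz": [0,0,0],"delta_rot": [0,0,0]},
    {"xyz": [0,0,0],"delta_rot": [0,0,0]},
    {"xyz": [0,0,0],"delta_rot": [0,0,0]},
    {"xyz": [0,0,0],"delta_rot": [0,0,0]},
    {"xyz": [0,0,0],"delta_rot": [0,0,0]},
    {"xyz": [0,0,0],"delta_rot": [0,0,0]},
    {"xyz": [0,0,0],"delta_rot": [0,0,0]}
  ],
  "claw": 0,
  "grip_force": 25
}}

```text
time: 4.03
tool_pos: [482.5, 14.8, 150.6]
orientation: [-3.142, -0.0, 0.132]
ft_force: [-0.2, 0.8, 1.1]
grip_width: 21.6
finger_force: 27.8
```

{"method": "send_rows", "body": {
  "plan": [
    {"xyz": [0,0,0],"delta_rot": [0,0,0]},
    {"xyz": [0,0,0],"delta_rot": [0,0,0]},
    {"xyz": [0,0,0],"delta_rot": [0,0,0]},
    {"xyz": [0,0,0],"delta_rot": [0,0,0]},
    {"xyz": [0,0,0],"delta_rot": [0,0,0]},
    {"xyz": [0,0,0],"delta_rot": [0,0,0]},
    {"xyz": [0,0,0],"delta_rot": [0,0,0]},
    {"xyz": [0,0,0],"delta_rot": [0,0,0]}
  ]
}}

```text
time: 4.7
tool_pos: [482.5, 14.8, 150.6]
orientation: [-3.142, -0.0, 0.132]
ft_force: [0.2, 0.7, 2.9]
grip_width: 21.4
finger_force: 27.9
```

Gripped at 21.5 mm width. I'll raise the force to 70 N and press at about 5 mm/s, 3 mm first since the seat lies at least 4 mm down.

{"method": "send_rows", "body": {
  "plan": [
    {"xyz": [0,0,0],"delta_rot": [0,0,0]},
    {"xyz": [0,0,0.0005],"delta_rot": [0,0,0]},
    {"xyz": [0,0,0.001],"delta_rot": [0,0,0]},
    {"xyz": [0,0,0.0015],"delta_rot": [0,0,0]},
    {"xyz": [0,0,0.002],"delta_rot": [0,0,0]},
    {"xyz": [0,0,0.0025],"delta_rot": [0,0,0]},
    {"xyz": [0,0,0.003],"delta_rot": [0,0,0]},
    {"xyz": [0,0,0.0035],"delta_rot": [0,0,0]}
  ],
  "grip_force": 70
}}

```text
time: 5.37
tool_pos: [482.6, 14.8, 148.4]
orientation: [3.142, -0.0, 0.132]
ft_force: [-2.9, 1.4, 7.0]
grip_width: 20.8
finger_force: 71.9
```

{"method": "send_rows", "body": {
  "plan": [
    {"xyz": [0,0,0.0005],"delta_rot": [0,0,0]},
    {"xyz": [0,0,0.001],"delta_rot": [0,0,0]},
    {"xyz": [0,0,0.001],"delta_rot": [0,0,0]},
    {"xyz": [0,0,0.001],"delta_rot": [0,0,0]}
  ]
}}

```text
time: 5.7
tool_pos: [482.6, 14.8, 147.6]
orientation: [-3.142, -0.0, 0.132]
ft_force: [-3.5, 1.3, 7.4]
grip_width: 21.0
finger_force: 71.9
```

{"method": "send_rows", "body": {
  "plan": [
    {"xyz": [0,0,0.0005],"delta_rot": [0,0,0]},
    {"xyz": [0,0,0.001],"delta_rot": [0,0,0]},
    {"xyz": [0,0,0.0015],"delta_rot": [0,0,0]},
    {"xyz": [0,0,0.002],"delta_rot": [0,0,0]},
    {"xyz": [0,0,0.002],"delta_rot": [0,0,0]}
  ]
}}

```text
time: 6.12
tool_pos: [482.7, 14.8, 146.0]
orientation: [3.142, -0.0, 0.132]
ft_force: [-3.6, 0.5, 7.2]
grip_width: 20.3
finger_force: 72.0
```

{"method": "send_rows", "body": {
  "plan": [
    {"xyz": [0,0,0.0005],"delta_rot": [0,0,0]},
    {"xyz": [0,0,0.001],"delta_rot": [0,0,0]},
    {"xyz": [0,0,0.0015],"delta_rot": [0,0,0]},
    {"xyz": [0,0,0.0015],"delta_rot": [0,0,0]}
  ]
}}

```text
time: 6.45
tool_pos: [482.7, 14.8, 144.9]
orientation: [3.142, -0.0, 0.132]
ft_force: [-3.1, 0.5, 7.3]
grip_width: 20.6
finger_force: 72.1
```

{"method": "send_rows", "body": {
  "plan": [
    {"xyz": [0,0,0.0005],"delta_rot": [0,0,0]},
    {"xyz": [0,0,0.001],"delta_rot": [0,0,0]},
    {"xyz": [0,0,0.0015],"delta_rot": [0,0,0]},
    {"xyz": [0,0,0.0015],"delta_rot": [0,0,0]}
  ]
}}

```text
time: 6.78
tool_pos: [482.7, 14.8, 143.8]
orientation: [3.142, -0.0, 0.132]
ft_force: [-3.7, 1.4, 8.1]
grip_width: 20.8
finger_force: 72.1
```

{"method": "send_rows", "body": {
  "plan": [
    {"xyz": [0,0,0.0005],"delta_rot": [0,0,0]},
    {"xyz": [0,0,0.001],"delta_rot": [0,0,0]},
    {"xyz": [0,0,0.0015],"delta_rot": [0,0,0]},
    {"xyz": [0,0,0.0015],"delta_rot": [0,0,0]}
  ]
}}

```text
time: 7.12
tool_pos: [482.7, 14.8, 142.6]
orientation: [3.142, -0.0, 0.132]
ft_force: [-2.7, 1.4, 8.3]
grip_width: 20.7
finger_force: 72.2
```

{"method": "send_rows", "body": {
  "plan": [
    {"xyz": [0,0,0.0005],"delta_rot": [0,0,0]},
    {"xyz": [0,0,0.001],"delta_rot": [0,0,0]},
    {"xyz": [0,0,0.0015],"delta_rot": [0,0,0]},
    {"xyz": [0,0,0.0015],"delta_rot": [0,0,0]}
  ]
}}

```text
time: 7.45
tool_pos: [482.7, 14.8, 141.4]
orientation: [3.142, -0.0, 0.132]
ft_force: [-2.9, 0.7, 9.2]
grip_width: 20.5
finger_force: 72.2
```

{"method": "send_rows", "body": {
  "plan": [
    {"xyz": [0,0,0.0005],"delta_rot": [0,0,0]},
    {"xyz": [0,0,0.001],"delta_rot": [0,0,0]},
    {"xyz": [0,0,0.0015],"delta_rot": [0,0,0]},
    {"xyz": [0,0,0.0015],"delta_rot": [0,0,0]}
  ]
}}

```text
time: 7.78
tool_pos: [482.7, 14.8, 140.3]
orientation: [3.141, -0.0, 0.132]
ft_force: [-3.4, 0.6, 9.7]
grip_width: 20.5
finger_force: 72.3
```

{"method": "send_rows", "body": {
  "plan": [
    {"xyz": [0,0,0.0005],"delta_rot": [0,0,0]},
    {"xyz": [0,0,0.001],"delta_rot": [0,0,0]},
    {"xyz": [0,0,0.0015],"delta_rot": [0,0,0]},
    {"xyz": [0,0,0.0015],"delta_rot": [0,0,0]}
  ]
}}

```text
time: 8.12
tool_pos: [482.8, 14.8, 139.2]
orientation: [3.142, -0.0, 0.132]
ft_force: [-3.8, 0.5, 9.4]
grip_width: 20.1
finger_force: 72.3
```

{"method": "send_rows", "body": {
  "plan": [
    {"xyz": [0,0,0.0005],"delta_rot": [0,0,0]},
    {"xyz": [0,0,0.001],"delta_rot": [0,0,0]},
    {"xyz": [0,0,0.0015],"delta_rot": [0,0,0]},
    {"xyz": [0,0,0.0015],"delta_rot": [0,0,0]}
  ]
}}

```text
time: 8.45
tool_pos: [482.9, 14.8, 139.1]
orientation: [3.141, 0.0, 0.132]
ft_force: [-7.2, 2.3, 16.7]
grip_width: 20.4
finger_force: 73.2
```

The seat is felt at z ≈ 139.1 with 16.7 N. I'll turn anticlockwise (negative about tool z) while holding the press, and check midway.

{"method": "send_rows", "body": {
  "plan": [
    {"xyz": [-0.0005,0,0.0004],"delta_rot": [0,0,-0.03]},
    {"xyz": [-0.001,0,0.0004],"delta_rot": [0,0,-0.06]},
    {"xyz": [-0.001,0,0.0004],"delta_rot": [0,0,-0.09]},
    {"xyz": [-0.001,0,0.0004],"delta_rot": [0,0,-0.12]},
    {"xyz": [-0.001,0,0.0004],"delta_rot": [0,0,-0.15]},
    {"xyz": [-0.001,0,0.0004],"delta_rot": [0,0,-0.18]}
  ]
}}

```text
time: 8.95
tool_pos: [483.8, 14.3, 139.1]
orientation: [3.139, -0.004, 0.417]
ft_force: [-0.9, 1.0, 12.2]
grip_width: 20.3
finger_force: 72.3
```

{"method": "send_rows", "body": {
  "plan": [
    {"xyz": [0,0,0.0004],"delta_rot": [0,0,-0.03]},
    {"xyz": [0,0,0.0006],"delta_rot": [0,0,-0.06]},
    {"xyz": [0,0,0.0006],"delta_rot": [0,0,-0.09]},
    {"xyz": [0,0,0.0006],"delta_rot": [0,0,-0.12]},
    {"xyz": [0,0,0.0006],"delta_rot": [0,0,-0.15]},
    {"xyz": [0,0,0.0006],"delta_rot": [0,0,-0.18]},
    {"xyz": [0,0,0.0006],"delta_rot": [0,0,-0.21]},
    {"xyz": [0,0,0.0006],"delta_rot": [0,0,-0.24]}
  ]
}}

```text
time: 9.62
tool_pos: [484.5, 14.5, 139.2]
orientation: [3.137, -0.005, 0.793]
ft_force: [0.6, 1.9, 12.5]
grip_width: 20.8
finger_force: 72.4
```

{"method": "send_rows", "body": {
  "plan": [
    {"xyz": [0,0,0.0003],"delta_rot": [0,0,-0.04]},
    {"xyz": [0,0,0.0004],"delta_rot": [0,0,-0.08]},
    {"xyz": [0,0,0.0004],"delta_rot": [0,0,-0.12]},
    {"xyz": [0,0,0.0004],"delta_rot": [0,0,-0.16]},
    {"xyz": [0,0,0.0004],"delta_rot": [0,0,-0.2]},
    {"xyz": [0,0,0.0004],"delta_rot": [0,0,-0.24]},
    {"xyz": [0,0,0.0004],"delta_rot": [0,0,-0.28]},
    {"xyz": [0,0,0.0004],"delta_rot": [0,0,-0.3]}
  ]
}}

```text
time: 10.28
tool_pos: [484.6, 14.7, 139.1]
orientation: [3.135, -0.002, 1.265]
ft_force: [0.6, 2.8, 14.6]
grip_width: 20.2
finger_force: 72.6
```

{"method": "send_rows", "body": {
  "plan": [
    {"xyz": [0,0,0],"delta_rot": [0,0,0]},
    {"xyz": [0,0,0],"delta_rot": [0,0,0]},
    {"xyz": [0,0,0],"delta_rot": [0,0,0]}
  ]
}}

```text
time: 10.53
tool_pos: [484.7, 14.7, 139.1]
orientation: [3.135, -0.002, 1.263]
ft_force: [0.3, 2.0, 14.5]
grip_width: 20.6
finger_force: 72.9
```

```bash
python3 -c "
from workcell import r,capture
from ov import *
st=r.state();print(st);c=capture('wrist')
a=draw(c,TW(st,c),[(rect(483.5,14.4,158.5,72.2,46,22),(255,255,0))],(120,100,520,400),2,1.5)
cv2.imwrite('pics/w3.png',a)"
```

```text
{'time': 10.5333, 'joint_positions': array([-2.04915366e-01, -4.35603813e-02,  2.04905237e+00,  1.66759223e-03,
        1.12907400e+00,  1.02567945e-01]), 'joint_velocities': array([-0.00036603, -0.00030735,  0.00051813, -0.00142731,  0.00084277,
       -0.00037302]), 'joint_efforts': array([-1.36374582e+00, -2.11823612e+01, -2.29565245e+01, -7.04995226e-01,
       -2.74393475e-01, -8.24437535e-03]), 'tool_pos': array([484.65206442,  14.67107467, 139.12381788]), 'orientation': array([ 3.13475830e+00, -2.22394216e-03,  1.26261302e+00]), 'ft_force': array([ 0.33499918,  1.98432522, 14.52036859]), 'moment': array([ 0.55330955,  0.10894844, -0.01599664]), 'finger_force': 72.89685487747192, 'grip_width': 20.608839128564036}
```

View pics/w3.png

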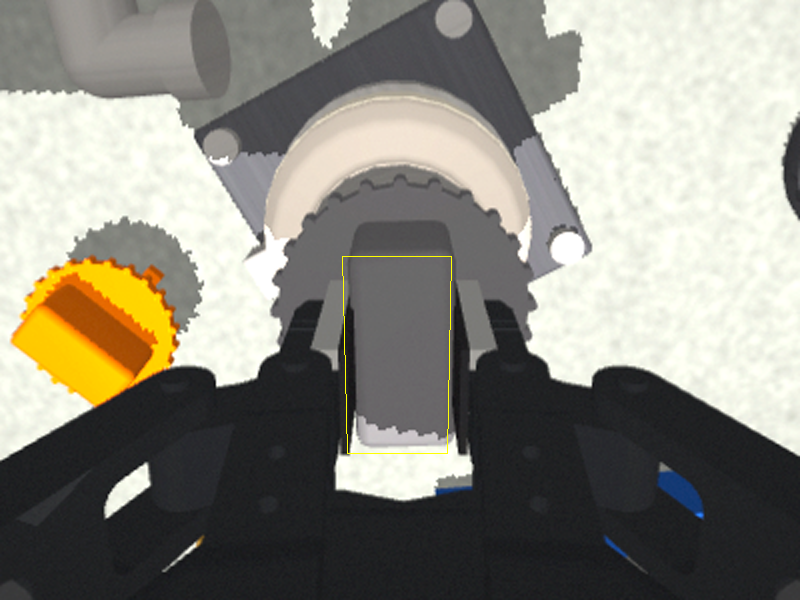

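The wing at crop (403,340) turned with the gripper and the clamp is rotated about 62° relative to it. Now I ease up.

{"method": "send_rows", "body": {
  "plan": [
    {"xyz": [0,0,-0.001],"delta_rot": [0,0,0]},
    {"xyz": [0,0,-0.002],"delta_rot": [0,0,0]},
    {"xyz": [0,0,-0.003],"delta_rot": [0,0,0]},
    {"xyz": [0,0,-0.004],"delta_rot": [0,0,0]},
    {"xyz": [0,0,-0.005],"delta_rot": [0,0,0]},
    {"xyz": [0,0,-0.006],"delta_rot": [0,0,0]},
    {"xyz": [0,0,-0.007],"delta_rot": [0,0,0]},
    {"xyz": [0,0,-0.008],"delta_rot": [0,0,0]}
  ]
}}

```text
time: 11.25
tool_pos: [484.5, 14.6, 144.5]
orientation: [3.134, -0.002, 1.262]
ft_force: [2.2, 2.1, 7.7]
grip_width: 20.7
finger_force: 72.0
```

{"method": "send_rows", "body": {
  "plan": [
    {"xyz": [0,0,-0.0015],"delta_rot": [0,0,0]},
    {"xyz": [0,0,-0.003],"delta_rot": [0,0,0]},
    {"xyz": [0,0,-0.0045],"delta_rot": [0,0,0]},
    {"xyz": [0,0,-0.006],"delta_rot": [0,0,0]},
    {"xyz": [0,0,-0.0075],"delta_rot": [0,0,0]},
    {"xyz": [0,0,-0.009],"delta_rot": [0,0,0]},
    {"xyz": [0,0,-0.0105],"delta_rot": [0,0,0]},
    {"xyz": [0,0,-0.012],"delta_rot": [0,0,0]}
  ]
}}

```text
time: 11.92
tool_pos: [484.2, 14.6, 153.7]
orientation: [3.135, -0.002, 1.263]
ft_force: [3.9, 0.7, 4.6]
grip_width: 20.8
finger_force: 71.7
```

{"method": "send_rows", "body": {
  "plan": [
    {"xyz": [0,0,-0.004],"delta_rot": [0,0,0]},
    {"xyz": [0,0,-0.008],"delta_rot": [0,0,0]},
    {"xyz": [0,0,-0.013],"delta_rot": [0,0,0]},
    {"xyz": [0,0,-0.019],"delta_rot": [0,0,0]},
    {"xyz": [0,0,-0.025],"delta_rot": [0,0,0]},
    {"xyz": [0,0,-0.032],"delta_rot": [0,0,0]},
    {"xyz": [0,0,-0.039],"delta_rot": [0,0,0]},
    {"xyz": [0,0,-0.045],"delta_rot": [0,0,0]}
  ]
}}

```text
time: 12.58
tool_pos: [481.6, 14.7, 188.4]
orientation: [-3.141, -0.0, 1.263]
ft_force: [-0.1, -0.1, -1.8]
grip_width: 20.7
finger_force: 70.9
```

{"method": "send_rows", "body": {
  "plan": [
    {"xyz": [0,0,-0.008],"delta_rot": [0,0,0]},
    {"xyz": [0,0,-0.016],"delta_rot": [0,0,0]},
    {"xyz": [0,0,-0.024],"delta_rot": [0,0,0]},
    {"xyz": [0,0,-0.032],"delta_rot": [0,0,0]},
    {"xyz": [0,0,-0.04],"delta_rot": [0,0,0]},
    {"xyz": [0,0,-0.046],"delta_rot": [0,0,0]},
    {"xyz": [0,0,-0.05],"delta_rot": [0,0,0]},
    {"xyz": [0,0,-0.05],"delta_rot": [0,0,0]}
  ]
}}

```text
time: 13.25
tool_pos: [482.1, 14.6, 228.7]
orientation: [3.14, -0.0, 1.263]
ft_force: [-0.4, -0.4, -0.6]
grip_width: 21.0
finger_force: 71.0
```

```bash
python3 -c "
from workcell import r,capture
from h import *
need([498.7,227.2,220],1.26)
need([498.7,227.2,48],1.26)
s=capture('side');t=capture('top')
o=np.hstack([cv2.resize(s['img'][120:340,200:420],(400,400)),cv2.resize(t['img'][120:260,180:320],(400,400))])
cv2.imwrite('pics/lift.png',o[:,:,::-1])"
```

```text
shift [ 0.2596 -0.0608  0.0109] rot [ 0.001  -0.0001  0.0018]
shift [ 0.2595 -0.0611  0.2259] rot [ 0.001  -0.0001  0.0018]
```

View pics/lift.png

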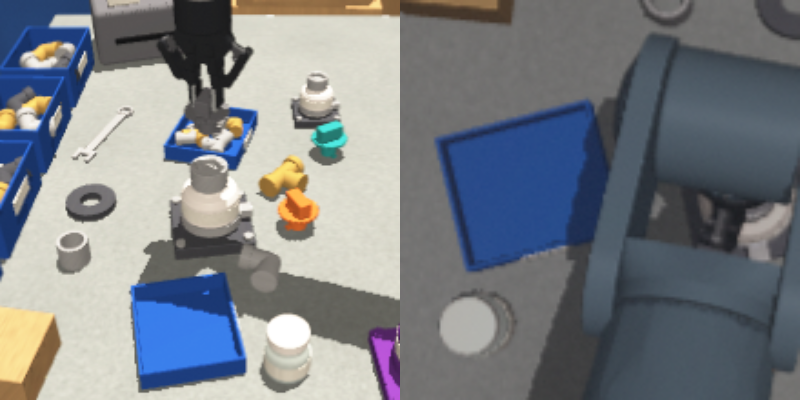

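The cap at (205,110) hangs in the gripper, clear of the open neck at (212,170). I'll carry it to the tray.

{"method": "send_rows", "body": {
  "plan": [
    {"xyz": [0.015,-0.003,0],"delta_rot": [0,0,0]},
    {"xyz": [0.04,-0.009,0],"delta_rot": [0,0,0]},
    {"xyz": [0.075,-0.017,0],"delta_rot": [0,0,0]},
    {"xyz": [0.115,-0.027,0],"delta_rot": [0,0,0]},
    {"xyz": [0.155,-0.036,0.005],"delta_rot": [0,0,0]},
    {"xyz": [0.195,-0.046,0.008],"delta_rot": [0,0,0]},
    {"xyz": [0.23,-0.054,0.01],"delta_rot": [0,0,0]},
    {"xyz": [0.25,-0.059,0.01],"delta_rot": [0,0,0]}
  ]
}}

```text
time: 14.02
tool_pos: [496.5, 222.1, 218.6]
orientation: [-3.14, 0.0, 1.265]
ft_force: [-0.5, 0.1, -0.6]
grip_width: 20.3
finger_force: 70.9
```

{"method": "send_rows", "body": {
  "plan": [
    {"xyz": [0.008,-0.002,0.01],"delta_rot": [0,0,0]},
    {"xyz": [0.0095,-0.002,0.03],"delta_rot": [0,0,0]},
    {"xyz": [0.0095,-0.002,0.055],"delta_rot": [0,0,0]},
    {"xyz": [0.0095,-0.002,0.085],"delta_rot": [0,0,0]},
    {"xyz": [0.0095,-0.002,0.11],"delta_rot": [0,0,0]},
    {"xyz": [0.0095,-0.002,0.13],"delta_rot": [0,0,0]},
    {"xyz": [0.0095,-0.002,0.145],"delta_rot": [0,0,0]},
    {"xyz": [0.0095,-0.002,0.15],"delta_rot": [0,0,0]}
  ]
}}

```text
time: 14.68
tool_pos: [496.4, 226.3, 96.9]
orientation: [-3.138, 0.003, 1.262]
ft_force: [0.0, -0.2, -1.8]
grip_width: 20.5
finger_force: 71.0
```

{"method": "send_rows", "body": {
  "plan": [
    {"xyz": [0,0,0.005],"delta_rot": [0,0,0]},
    {"xyz": [0,0,0.015],"delta_rot": [0,0,0]},
    {"xyz": [0,0,0.025],"delta_rot": [0,0,0]},
    {"xyz": [0,0,0.035],"delta_rot": [0,0,0]},
    {"xyz": [0,0,0.045],"delta_rot": [0,0,0]},
    {"xyz": [0,0,0.052],"delta_rot": [0,0,0]},
    {"xyz": [0,0,0.055],"delta_rot": [0,0,0]},
    {"xyz": [0,0,0.055],"delta_rot": [0,0,0]}
  ]
}}

```text
time: 15.35
tool_pos: [497.6, 227.2, 54.9]
orientation: [-3.14, 0.001, 1.263]
ft_force: [-0.3, -0.2, -0.3]
grip_width: 20.9
finger_force: 71.0
```

```bash
python3 -c "
from workcell import r,capture
from h import *
need([498.7,227.2,40.6],1.26);print(r.state())
s=capture('side')
cv2.imwrite('pics/low.png',cv2.resize(s['img'][220:360,230:430],(800,560),interpolation=2)[:,:,::-1])"
```

```text
shift [0.0004 0.0014 0.0179] rot [-0.0008  0.0005  0.0019]
{'time': 15.35, 'joint_positions': array([2.21030926e-01, 2.41248380e-01, 1.92081366e+00, 3.88062356e-05,
       9.80986608e-01, 5.28880993e-01]), 'joint_velocities': array([-0.00076118, -0.01513247, -0.011177  , -0.00116636,  0.00791131,
       -0.00085754]), 'joint_efforts': array([-4.54989611e-02, -3.69663692e+01, -2.69814616e+01,  6.83010076e-04,
       -5.68578893e-02, -5.05586638e-05]), 'tool_pos': array([497.55421223, 227.21754615,  54.92532907]), 'orientation': array([-3.14031933e+00,  7.06829777e-04,  1.26292510e+00]), 'ft_force': array([-0.25585421, -0.22156407, -0.33546007]), 'moment': array([-0.00900104, -0.02480727,  0.05511556]), 'finger_force': 70.95722079277039, 'grip_width': 20.895977603037164}
```

View pics/low.png

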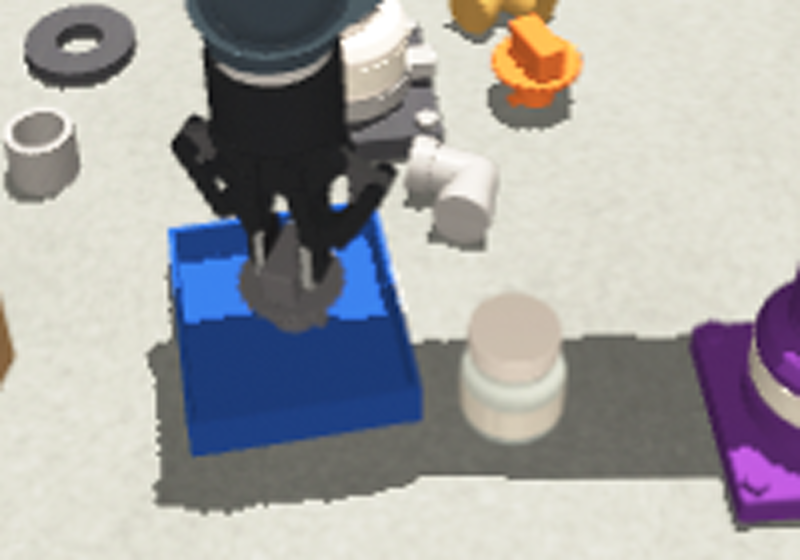

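The cap at (292,275) is upright inside the tray and about 14 mm above the floor. I'll lower it gently until I feel contact.

{"method": "send_rows", "body": {
  "plan": [
    {"xyz": [0,0,0.003],"delta_rot": [0,0,0]},
    {"xyz": [0,0,0.006],"delta_rot": [0,0,0]},
    {"xyz": [0,0,0.009],"delta_rot": [0,0,0]},
    {"xyz": [0,0,0.012],"delta_rot": [0,0,0]},
    {"xyz": [0,0,0.0135],"delta_rot": [0,0,0]},
    {"xyz": [0,0,0.015],"delta_rot": [0,0,0]},
    {"xyz": [0,0,0.015],"delta_rot": [0,0,0]}
  ]
}}

```text
time: 15.98
tool_pos: [497.9, 227.3, 43.4]
orientation: [-3.141, 0.0, 1.263]
ft_force: [0.5, -0.7, -0.7]
grip_width: 20.6
finger_force: 71.0
```

{"method": "send_rows", "body": {
  "plan": [
    {"xyz": [0,0,0.0007],"delta_rot": [0,0,0]},
    {"xyz": [0,0,0.0015],"delta_rot": [0,0,0]},
    {"xyz": [0,0,0.002],"delta_rot": [0,0,0]},
    {"xyz": [0,0,0.002],"delta_rot": [0,0,0]}
  ]
}}

```text
time: 16.32
tool_pos: [498.1, 227.3, 42.1]
orientation: [-3.142, -0.0, 1.263]
ft_force: [0.3, -0.3, -0.9]
grip_width: 20.3
finger_force: 71.0
```

{"method": "send_rows", "body": {
  "plan": [
    {"xyz": [0,0,0.0007],"delta_rot": [0,0,0]},
    {"xyz": [0,0,0.0015],"delta_rot": [0,0,0]},
    {"xyz": [0,0,0.002],"delta_rot": [0,0,0]},
    {"xyz": [0,0,0.002],"delta_rot": [0,0,0]},
    {"xyz": [0,0,0.002],"delta_rot": [0,0,0]}
  ]
}}

```text
time: 16.73
tool_pos: [498.2, 227.3, 40.8]
orientation: [3.142, -0.0, 1.263]
ft_force: [0.1, 1.0, 1.6]
grip_width: 21.1
finger_force: 71.3
```

{"method": "send_rows", "body": {
  "plan": [
    {"xyz": [0,0,0.0005],"delta_rot": [0,0,0]},
    {"xyz": [0,0,0.0005],"delta_rot": [0,0,0]},
    {"xyz": [0,0,0.0005],"delta_rot": [0,0,0]}
  ]
}}

```text
time: 16.98
tool_pos: [498.2, 227.4, 40.7]
orientation: [-3.142, 0.0, 1.263]
ft_force: [-3.4, -0.5, 5.4]
grip_width: 20.6
finger_force: 71.7
```

{"method": "send_rows", "body": {
  "plan": [
    {"xyz": [0,0,0],"delta_rot": [0,0,0]},
    {"xyz": [0,0,0],"delta_rot": [0,0,0]},
    {"xyz": [0,0,0],"delta_rot": [0,0,0]},
    {"xyz": [0,0,0],"delta_rot": [0,0,0]},
    {"xyz": [0,0,0],"delta_rot": [0,0,0]},
    {"xyz": [0,0,0],"delta_rot": [0,0,0]},
    {"xyz": [0,0,0],"delta_rot": [0,0,0]},
    {"xyz": [0,0,0],"delta_rot": [0,0,0]}
  ],
  "claw": 0.7,
  "grip_force": 20
}}

```text
time: 17.65
tool_pos: [498.1, 227.3, 40.2]
orientation: [3.142, 0.0, 1.263]
ft_force: [-0.3, 1.0, 0.1]
grip_width: 60.1
finger_force: 0.0
```

Released. I'll withdraw upwards.

{"method": "send_rows", "body": {
  "plan": [
    {"xyz": [0,0,-0.005],"delta_rot": [0,0,0]},
    {"xyz": [0,0,-0.015],"delta_rot": [0,0,0]},
    {"xyz": [0,0,-0.03],"delta_rot": [0,0,0]},
    {"xyz": [0,0,-0.055],"delta_rot": [0,0,0]},
    {"xyz": [0,0,-0.085],"delta_rot": [0,0,0]},
    {"xyz": [0,0,-0.12],"delta_rot": [0,0,0]},
    {"xyz": [0,0,-0.15],"delta_rot": [0,0,0]},
    {"xyz": [0,0,-0.17],"delta_rot": [0,0,0]}
  ]
}}

```text
time: 18.32
tool_pos: [499.4, 227.7, 180.7]
orientation: [3.137, -0.003, 1.263]
ft_force: [1.2, -0.6, 0.6]
grip_width: 59.6
finger_force: 0.0
```

{"method": "send_rows", "body": {
  "plan": [
    {"xyz": [0,0,0],"delta_rot": [0,0,0]},
    {"xyz": [0,0,0],"delta_rot": [0,0,0]},
    {"xyz": [0,0,0],"delta_rot": [0,0,0]},
    {"xyz": [0,0,0],"delta_rot": [0,0,0]}
  ]
}}

```text
time: 18.65
tool_pos: [497.1, 227.1, 174.7]
orientation: [-3.139, 0.001, 1.263]
ft_force: [-0.1, -0.1, -0.4]
grip_width: 59.7
finger_force: 0.0
```

```bash
python3 -c "
from workcell import r,capture
from ov import *
s=capture('side')
sh=[(rect(498.5,227.3,62,72.2,46,22),(255,255,0)),(circ(498.5,227.3,35.5,31),(255,0,0))]
cv2.imwrite('pics/end.png',draw(s,None,sh,(230,220,430,360),4))"
```

```text
(no output)
```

View pics/end.png

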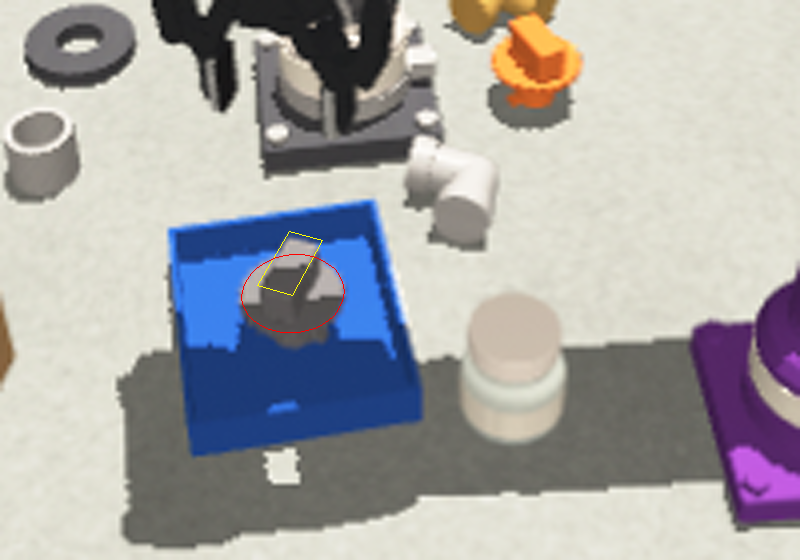

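The cap at (292,290) stands upright in the tray and matches the standing model outline. The gripper is clear.

```bash
python3 -c "
from workcell import finish_job
print(finish_job())"
```

```text
the job is handed in; nothing more can be done
None
```

The canister is open and its cap stands upright, released, near the centre of the empty blue tray; the job was handed in at about 19 s on the robot's clock, and the hand-in returned no verdict.

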